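# Pin the slicer's blade carriage to its set bar

## Robot

A 6-joint arm with a two-finger parallel gripper is mounted at the origin on the work surface. World frame = base frame: x ahead of the robot, y to its left, z up, the work surface at z = 0. Lengths are in mm, angles in rad, forces in N, time in s.
With the tool pointing down it reaches from about 400 to 925 mm from the base axis. Payload 3.4 kg.
Tool frame: the origin (TCP) lies at the very end of the fingers, on their centre line; the grasp point (between the pads) lies 19 mm behind it (ctrl.tcp_to_grasp is the distance from the TCP to the grasp point, in mm); x points along the fingers, y is the direction in which the jaws open and shut, and the axes are right-handed (so a half turn about x gives the same grasp; the last joint's range is limited). The gripper opens to 85 mm and grips with 20 to 120 N. Pads are 22 mm wide; open, the fingers measure 114 mm over their backs; the gripper's body (76 mm by 85 mm) begins 54 mm behind the grasp point. The pads swing forward as they close: fully open they stand 13 mm farther back than shut.
Start: joints at [-1.224, 0.307, 1.506, -0, 1.328, -0.073], TCP at [234.86, -524.854, 231.305] pointing down, gripper open.
Joint ranges: [-3.12, 3.12], [-1.05, 2.28], [0.14, 2.33], [-1.42, 4.57], [0.1, 2.73], [-2.68, 2.68]. Speed limits (rad/s): [2.57, 2.57, 3.14, 3.14, 3.14, 3.14].

## Interface

Orientations are given as [roll, pitch, yaw] about the fixed x, y, z axes, in that order (R = Rz(yaw) Ry(pitch) Rx(roll)).
In Python, from workcell import ctrl gives the robot as it stands.
- The arm moves only by the shell command python3 -m creep 'ROWS' [FORCE]. ROWS is text: rows parted by semicolons, each of 7 numbers parted by spaces: the shift along the world's x, y, z in mm, then the turn, a rotation vector about the world's x, y, z in degrees, then the closure, from -1 (fully open) to 1 (shut). A call has 1 to 8 rows; each row shifts and turns the pose as measured when the row begins; what a row does not reach is not made up. A row lasts 1/8 s, in which the tool goes at most 62.5 mm and 10.7 degrees, less where a joint would pass 70% of its speed; a pose out of reach is approached as far as the arm can. A call with a gripper value outside its range is refused whole. The fingers move at their own pace and stop on an object; FORCE is the grip in N (left out, the last holds). Time passes only in rows, so rows that do not move let the fingers close. It gives the time, the measured TCP pose, the force and the opening at its end, in the units of the state.
- ctrl.state(): the state, without advancing time (a new reading comes with each control period).
- ctrl.grab_frame(name): name is "scene" or "side" or "wrist"; returns (picture, depth): 384x512x3 uint8, red, green, blue; 384x512 float32, mm along the optical axis (not along the pixel's ray), 0 where there is no reading.
- ctrl.calibration(name): a dict with "intrinsics" (3x3 intrinsics, pixels), "xyz" and "rotation" of the camera in the world; the wrist camera has in their place "tool_from_camera" (4x4, takes a point from camera to tool coordinates, whose origin is the TCP and whose axes are the tool frame's). Camera axes: x right, y down, z forward; pixel columns grow to the right and rows downward; lengths in mm; the calibration is good to about 2 mm. The wrist camera is an equidistant fisheye: a pixel r from the principal point sees the ray r / f radians off the axis. A picture is of the moment at which its call begins: read the wrist's pose just before it. calibration takes no time and is no camera call.
- ctrl.sign_off(): hands the job in, once; it reports no verdict.
Trained networks look in the newest picture that a camera, given by its name, has taken for a name from the list of things; names that differ only in an ending like _2 or _b are one class to them, and where a whole thing is asked for, a point or a joint stands for the part that bears it (a point fixed in the world has none). Each returns a list of dicts, best first, with "score" (0 to 1); they miss things now and then, are a little off and sometimes report something else, mostly with a low value. They report only what shows in the picture. A call takes as long as a camera call. They do not tell look-alikes from the thing itself.
- ctrl.find_in(name, camera): "extent" ([left, top, right, bottom] in pixels, round what is visible of it).
The state is a dict: "t": time; "joint_pos": joint angles; "dq": joint speeds; "joint_efforts": joint torques, N m; "eef_pos": TCP position; "tool_rot": TCP orientation; "wrist_force": force on the tool from outside, world axes, zero at the start; "torque": the same for the moment, N m; "grip_width": finger opening in mm.
Only numpy, scipy, OpenCV 4.12 (cv2) and the standard library are available. Lean on these libraries where they do the work, as an engineer would, in place of code of your own. Each camera call takes 0.05 s, during which the arm holds its last target.

## Task

Lock the vegetable slicer for use: take the steel lock pin out of the white block, put it down through the hole in the slicer's blade carriage, use it to slide the carriage along until it finds the hidden hole in the set bar underneath, and push it through all the layers until its head sits fully down on the carriage; then let go. Feel for the hole gently: never lean on the pin with more than about 30 N, and leave the jar, the potato and the pusher where they stand.

Things in the scene. Friction and masses are not known exactly. Their poses are not given: they have to be found in the camera images.
- pin: Steel lock pin, about 0.12 kg. Round upright head (the grip) 26 mm in diameter, 42 mm tall; under it a shank 12 mm in diameter, 50 mm long, its last 8 mm tapering to a flat nose 6 mm across. Origin: on the axis at the underside of the head (shoulder); +z up through the head. It starts standing in the white block, its shoulder on the block's top.
- pin_tip (a point): Centre of the pin's nose (50 mm below the shoulder, on the axis).
- pin_block: White plastic block 70 x 70 x 58 mm tall, fixed, with a 14 mm upright through hole in its middle, where the pin is kept. Origin: centre of its underside.
- slicer: Stainless slicer frame, fixed. Origin on the counter under the middle of the carriage slide; its y axis is the slide direction; 136 mm wide (x), y from -111 to +312 mm, nothing of the frame above 62 mm. Layers the pin must pass, heights over the counter in mm: carriage upper plate 63-75, gap 59-63, set bar 49-59, gap 45-49, carriage lower plate 35-45, then free.
- carriage_hole (a point): Centre of the hole's mouth at the upper face of the carriage's upper plate, 75 mm over the counter; moves with the carriage. Hole 13.6 mm in the upper plate, 15 mm in the lower, in line, edges broken 1.5 mm. The plate is 136 mm along x and reaches from 37.5 mm before the hole (-y) to 77.5 mm beyond (+y); low blades (8 mm) stand at its +y edge, the rest is flat and clear.
- carriage (a joint): Slide of the blade carriage along the slicer's +y, in m: it equals the y of carriage_hole in the slicer's frame. Range -0.045 to +0.030, starts between -0.042 and -0.026, always on the -y side of the bar's hole. About 3 N of friction; stays where it is left.
- frame_mid (a point): Fixed point of the slicer frame at x = 0, y = 0, z = 75 mm: where carriage_hole is at joint 0. The set bar (50 mm wide, clamped, immovable) has one hole, 14.5 mm, on x = 0 anywhere from y = -15 to +15 mm, as the last user left it: unmeasured and hidden under the carriage. Elsewhere the bar stops the pin. A nose within about 2 mm of it slips in, the carriage giving way.
- potato: Bystander: a whole potato, 68 mm wide and 62 mm tall, standing on the white cutting board. Origin: centre of its underside.
- pusher: Bystander: black hand guard, a 90 mm disc with a knob, 68 mm tall. Origin: centre of its underside.
- jar: Bystander: glass jar with a steel lid, 68 mm in diameter, 100 mm tall. Origin: centre of its underside.
Not all that is in view belongs to the job. There is more than one size of the pin; the one meant has the size given above.

How it is judged (in metres and radians):
On the way, in this order (a step that is already met when the one before it is completed fails the run):
1. the pin's nose is in the hole of the carriage (at least 5 mm below the upper face) (horizontal distance between pin_tip and carriage_hole below 0.005 m and z of pin_tip in the frame of slicer between 0.04 and 0.07 m), for 0.1 s.
2. the pin has found the bar's hole: its nose is below the set bar, still in line with the carriage's hole (horizontal distance between pin_tip and carriage_hole below 0.005 m and z of pin_tip in the frame of slicer below 0.044 m), for 0.1 s.
At the end, for the whole second after the job is handed in: The pin stands upright (within 0.06 rad) through carriage, set bar and carriage again, its axis within 3 mm of the carriage hole's centre and the underside of its head within 3 mm of the carriage's upper face, released and at rest with the carriage (z of pin in the frame of slicer below 0.078 m and horizontal distance between pin and carriage_hole below 0.003 m and angle between pin's own z axis and vertical below 0.06 rad and linear speed of pin below 0.01 m/s and velocity of joint carriage between -0.01 and 0.01 m/s and contact force between the fingers and pin below 0.1 N); the robot touches nothing.
It fails at once if the pin is pressed against the slicer (its frame, carriage or set bar) with more than 60 N (contact force between pin and slicer above 60 N).
It fails at once if the potato is moved by more than 30 mm (distance of potato from where it was at the start of the episode above 0.03 m).
It fails at once if the pusher is moved by more than 30 mm (distance of pusher from where it was at the start of the episode above 0.03 m).
It fails at once if the jar is moved by more than 30 mm (distance of jar from where it was at the start of the episode above 0.03 m).
It also fails if it takes over 58 s, if anything falls off the work surface, if the arm or the gripper's body presses on something with over 40 N, if the wrist force passes 120 N, or if a joint passes its speed limit or range.

## Working session

There is one attempt and no reset: what is moved stays moved. The work goes in short steps, Python scripts to look and compute and a shell command to move; the robot and the scene stay as the last step left them, time stands still between calls to the robot, and variables do not carry over. Pictures are saved under pics/ and viewed, and the job is handed in when it is done.

```bash
mkdir -p pics; ls
cat > h.py <<'E'
import numpy as np,cv2
from workcell import ctrl
def snap(cam,fn):
    s=ctrl.state(); im,d=ctrl.grab_frame(cam); cv2.imwrite('pics/'+fn+'.png',im[:,:,::-1]); np.savez('pics/'+fn+'.npz',im=im,d=d,p=s['eef_pos'],r=s['tool_rot']); return im,d,s
def pt(cam,u,v,z):
    c=ctrl.calibration(cam);K=np.array(c['intrinsics']);return np.array(c['xyz'])+np.array(c['rotation'])@(np.linalg.inv(K)@[u,v,1]*z)
E
python3 - <<'E'
from h import *
print(ctrl.state())
for c in ['scene','side','wrist']:
    print(c,ctrl.calibration(c))
    im,d,s=snap(c,c+'0')
    for n in ['pin','pin_block','slicer','carriage_hole','potato','pusher','jar']:
        try:
            for r in ctrl.find_in(n,c)[:3]: print(n,np.round(r['extent'],1),round(r['score'],2))
        except Exception as e: print(n,e)
E
```

```text
pics
{'t': 0.0, 'joint_pos': array([-1.22349871e+00,  3.07581711e-01,  1.50769159e+00, -7.86145045e-07,
        1.32839014e+00, -7.35079916e-02]), 'dq': array([ 0.00010298, -0.00010335, -0.00073354, -0.00193117, -0.00047995,
        0.00034119]), 'joint_efforts': array([-1.99110058e-03, -4.57557786e+01, -2.51922280e+01, -2.49809254e-04,
        1.29666697e-02, -2.78673490e-06]), 'eef_pos': array([ 234.61772812, -524.18444817,  230.36918371]), 'tool_rot': array([-1.64393597,  1.56872554,  1.91846248]), 'wrist_force': array([0.21955153, 0.51356704, 0.21848864]), 'torque': array([-0.04433183, -0.02189292, -0.0122766 ]), 'grip_width': 85.15129457954352}
scene {'intrinsics': array([[353.80496695,   0.        , 253.10754175],
       [  0.        , 353.80496695, 195.96536421],
       [  0.        ,   0.        ,   1.        ]]), 'xyz': array([994.43250987, 221.4317939 , 674.74933463]), 'rotation': array([-2.39033232, -0.014297  ,  2.39716197])}
pin [257.9 147.7 265.5 159.8] 0.59
pin [257.9 160.9 274.1 183.5] 0.51
pin_block [244.  167.6 283.5 205.1] 0.94
slicer [271.  215.2 503.9 383.2] 0.71
[... 791 characters left out ...]
.9 276.2] 0.61
potato [362.2 149.2 389.5 181.3] 0.9
pusher [156.9 182.2 203.2 221.9] 0.55
jar [234.5 145.1 268.9 192.5] 0.56
wrist {'intrinsics': array([[297.31863964,   0.        , 259.85690313],
       [  0.        , 297.31863964, 186.85163289],
       [  0.        ,   0.        ,   1.        ]]), 'tool_from_camera': array([[-9.87112878e-04, -2.60654555e-01,  9.65431628e-01,
        -1.41117585e+02],
       [ 9.99999440e-01, -6.24829872e-04,  8.53760690e-04,
         2.72751098e-01],
       [ 3.80693908e-04,  9.65431930e-01,  2.60655026e-01,
        -6.51157862e+01],
       [ 0.00000000e+00,  0.00000000e+00,  0.00000000e+00,
         1.00000000e+00]])}
potato [261.    0.  283.9   1.8] 0.64
```

View pics/scene0.png

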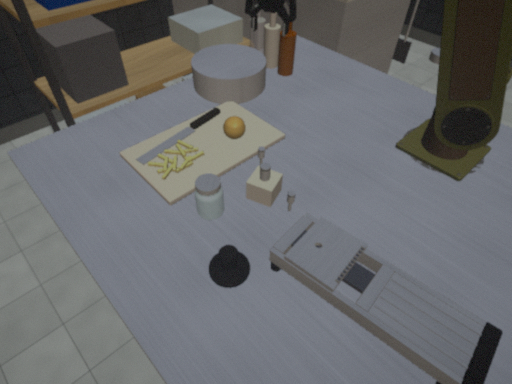

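View pics/side0.png

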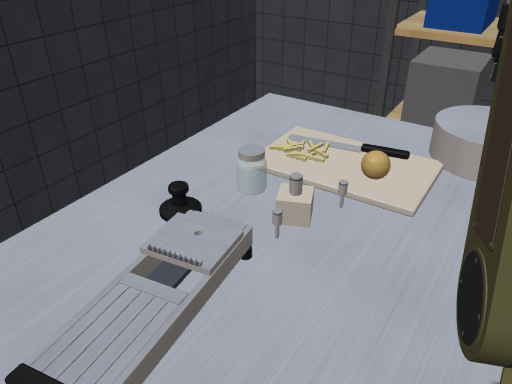

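View pics/wrist0.png

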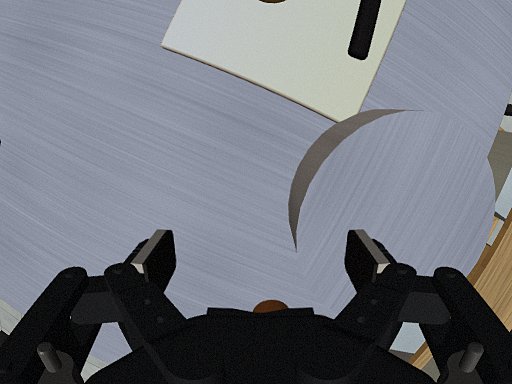

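```bash
cat > h.py <<'E'
import numpy as np,cv2
from scipy.spatial.transform import Rotation as R
from workcell import ctrl
def snap(cam,fn):
    s=ctrl.state(); im,d=ctrl.grab_frame(cam); cv2.imwrite('pics/'+fn+'.png',im[:,:,::-1]); np.savez('pics/'+fn+'.npz',im=im,d=d,p=s['eef_pos'],r=s['tool_rot']); return im,d,s
def pose(cam,p=None,r=None):
    c=ctrl.calibration(cam);K=np.array(c['intrinsics'])
    if cam=='wrist':
        T=np.array(c['tool_from_camera']);M=R.from_euler('xyz',r).as_matrix()
        return K,M@T[:3,:3],M@T[:3,3]+p
    return K,R.from_euler('xyz',c['rotation']).as_matrix(),np.array(c['xyz'])
def ray(cam,u,v,p=None,r=None):
    K,M,o=pose(cam,p,r)
    x=np.array([(u-K[0,2])/K[0,0],(v-K[1,2])/K[1,1]])
    if cam=='wrist':
        t=np.hypot(*x); k=np.sin(t)/t if t>1e-9 else 1; d=np.array([x[0]*k,x[1]*k,np.cos(t)])
    else: d=np.array([*x,1.])
    return o,M@d
def onz(cam,u,v,z,p=None,r=None):
    o,d=ray(cam,u,v,p,r); return o+d*(z-o[2])/d[2]
def proj(cam,X,p=None,r=None):
    K,M,o=pose(cam,p,r); q=M.T@(np.array(X)-o)
    if cam=='wrist':
        n=np.hypot(q[0],q[1]);t=np.arctan2(n,q[2]); x=q[:2]/n*t
    else: x=q[:2]/q[2]
    return K[0,0]*x[0]+K[0,2],K[1,1]*x[1]+K[1,2]
def cloud(cam,fn):
    z=np.load('pics/'+fn+'.npz');d=z['d'];K,M,o=pose(cam,z['p'],z['r'])
    v,u=np.mgrid[:384,:512];x=(u-K[0,2])/K[0,0];y=(v-K[1,2])/K[1,1]
    if cam=='wrist':
        t=np.hypot(x,y)+1e-9;k=np.tan(t)/t;x=x*k;y=y*k
    P=np.stack([x*d,y*d,d],-1)@M.T+o; P[d==0]=np.nan; return P
E
python3 - <<'E'
from h import *
for c in ['scene','side']:
    for k in range(2):
        P=cloud(c,c+'0')
    im=cv2.imread(f'pics/{c}0.png')
    b=(180,120,400,300) if c=='scene' else (120,130,370,290)
    cv2.imwrite(f'pics/{c}0z.png',cv2.resize(im[b[1]:b[3],b[0]:b[2]],None,fx=3,fy=3,interpolation=cv2.INTER_CUBIC))
q={'scene':dict(pinhead=(265,168,100),small1=(262,150,60),small2=(291,195,60),jar=(208,181,100),pot=(234,125,60),push=(229,250,68),hole=(319,245,75)),
'side':dict(pinhead=(296,178,100),small1=(343,183,60),small2=(277,213,60),jar=(252,152,100),pot=(375,165,60),push=(179,187,68),hole=(198,233,75))}
for c in q:
    P=cloud(c,c+'0')
    for n,(u,v,z) in q[c].items(): print(c,n,np.round(onz(c,u,v,z),1),np.round(P[v,u],1))
E
```

```text
scene pinhead [ 541.1 -216.4  100. ] [ 540.5 -217.    99.2]
scene small1 [ 465.6 -304.1   60. ] [ 469.3 -300.4   64.3]
scene small2 [ 529.4 -136.8   60. ] [ 532.6 -134.3   64.2]
scene jar [ 670.2 -272.1  100. ] [ 670.7 -271.3  100.9]
scene pot [ 448.2 -440.9   60. ] [ 458.6 -428.4   71.6]
scene push [ 743.7 -111.    68. ] [ 743.2 -111.5   67. ]
scene hole [601.1   7.6  75. ] [591.    2.1  59.6]
side pinhead [ 524.4 -208.4  100. ] [ 526.7 -212.9   97.1]
side small1 [ 463.  -304.5   60. ] [ 460.1 -296.9   64.7]
side small2 [ 523.3 -134.3   60. ] [ 520.8 -130.    63.4]
side jar [ 659.2 -257.3  100. ] [ 660.3 -258.9   99. ]
side pot [ 434.6 -416.2   60. ] [ 434.9 -417.1   59.5]
side push [733.7 -98.9  68. ] [ 737.4 -102.7   64.9]
side hole [596.4  10.5  75. ] [601.9   4.3  68.9]
```

View pics/scene0z.png

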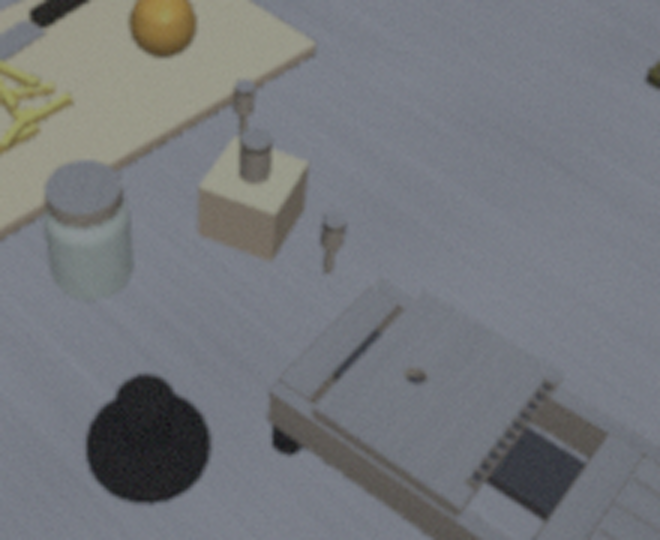

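View pics/side0z.png

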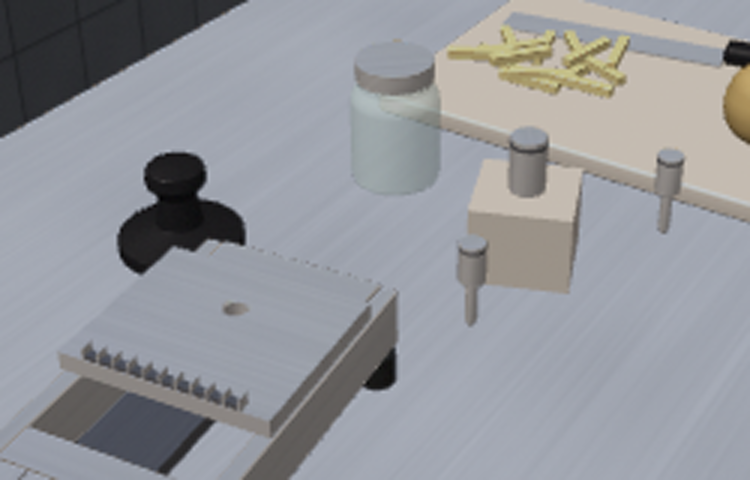

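Run:
```python
from h import *
f=lambda x,y:onz('scene',180+x/3,120+y/3,75)
A=[f(*p) for p in [(315,408),(470,508),(562,380),(412,300)]]
g=lambda x,y:onz('side',120+x/3,130+y/3,75)
B=[g(*p) for p in [(62,352),(270,420),(398,290),(210,242)]]
for a in A+B: print(np.round(a,1))
for Q in (A,B):
  for i in range(4): e=Q[(i+1)%4]-Q[i]; print(np.round(np.hypot(*e[:2]),1),np.degrees(np.arctan2(e[1],e[0])).round(1))
s=ctrl.state();M=R.from_euler('xyz',s['tool_rot']).as_matrix();print(np.round(M,3),s['t'])
```

```text
[672.6 -20.9  75. ]
[654.  95.  75.]
[530.3  77.1  75. ]
[552.7 -38.   75. ]
[651.8  92.3  75. ]
[520.5  75.9  75. ]
[526.8 -55.4  75. ]
[652.4 -35.8  75. ]
117.3 99.1
125.0 -171.8
117.3 -79.0
121.1 8.1
132.3 -172.9
131.4 -87.2
127.0 8.9
128.1 90.3
[[-0.     0.408 -0.913]
 [ 0.    -0.913 -0.408]
 [-1.    -0.     0.   ]] 1.2
```

```bash
python3 -m creep '42 45 0 0 0 -8 0.2; 42 45 0 0 0 -8 0.2; 42 45 0 0 0 0 0.2; 42 45 0 0 0 0 0.2; 42 45 0 0 0 0 0.2; 42 45 0 0 0 0 0.2; 42 45 0 0 0 0 0.2' 70
python3 - <<'E'
from h import *
s=ctrl.state();M=R.from_euler('xyz',s['tool_rot']).as_matrix();print(np.round(M,3),s['t'],s['eef_pos'],s['wrist_force'],s['grip_width'])
E
```

```text
t: 2.08
eef_pos: [532.2, -208.0, 232.2]
tool_rot: [1.959, 1.565, -1.061]
wrist_force: [0.1, -0.6, 0.0]
grip_width: 34.4
[[ 0.003  0.121 -0.993]
 [-0.005 -0.993 -0.121]
 [-1.     0.006 -0.002]] 2.075 [ 532.16142751 -207.99429509  232.19786709] [ 0.07638639 -0.64885144  0.0400282 ] 34.37429125456561
```

```bash
python3 -m creep '0 0 -16 0 0 1 -0.15; 0 0 -16 0 0 0 -0.15; 0 0 0 0 0 0 -0.15'
python3 - <<'E'
from h import *
im,d,s=snap('wrist','w1')
print(s['eef_pos'],s['t'])
for n in ['pin','pin_block','jar']:
  for r in ctrl.find_in(n,'wrist')[:3]: print(n,np.round(r['extent'],1),round(r['score'],2))
E
```

```text
t: 2.45
eef_pos: [534.7, -204.3, 198.8]
tool_rot: [2.046, 1.564, -0.948]
wrist_force: [-0.9, 0.2, -0.8]
grip_width: 48.9
[ 534.71593101 -204.2620662   198.83281162] 2.45
pin [265.2 164.9 299.7 204.8] 0.8
pin [183.2 163.8 204.3 184.8] 0.62
pin [342.3 236.7 355.4 255.3] 0.57
pin_block [236.  138.8 316.4 218.3] 0.6
jar [306.2  11.4 395.3  89. ] 0.71
```

View pics/w1.png

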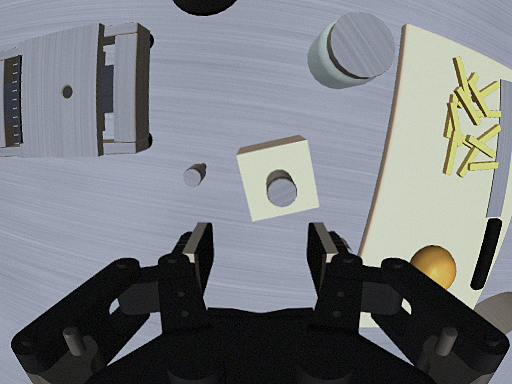

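Run:
```python
from h import *
z=np.load('pics/w1.npz');im=z['im'][:,:,::-1]
cv2.imwrite('pics/w1z.png',np.hstack([cv2.resize(im[160:215,255:310],None,fx=7,fy=7,interpolation=cv2.INTER_CUBIC),cv2.resize(im[65:120,40:95],None,fx=7,fy=7,interpolation=cv2.INTER_CUBIC)]))
P=cloud('wrist','w1')
print(P[190,282],P[85,50],P[100,60])
print(onz('wrist',282,191,100,z['p'],z['r']),onz('wrist',68,91.5,75,z['p'],z['r']))
```

```text
[ 535.08302101 -224.44531543   97.75732548] [606.2642841   28.89472376  72.64694952] [590.57061086  12.37150717  72.69497694]
[ 534.81082548 -224.31168487  100.        ] [5.99701570e+02 5.82623946e-01 7.50000000e+01]
```

View pics/w1z.png

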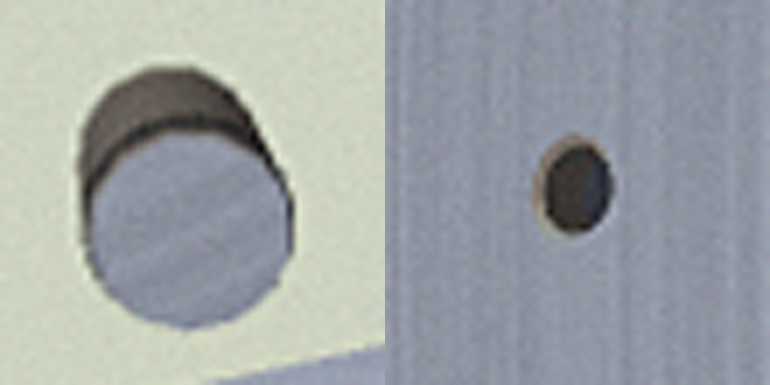

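```bash
python3 -m creep '16 51 -6 0 0 0 -0.15; 16 51 -6 0 0 0 -0.15; 16 51 -6 0 0 0 -0.15; 16 51 -6 0 0 0 -0.15; 0 0 0 0 0 0 -0.15'
python3 - <<'E'
from h import *
im,d,s=snap('wrist','w2')
print(s['eef_pos'],s['t'])
M=R.from_euler('xyz',s['tool_rot']).as_matrix();print(np.round(M,4))
for n in ['carriage_hole']:
  for r in ctrl.find_in(n,'wrist')[:3]: print(n,np.round(r['extent'],1),round(r['score'],2))
E
```

```text
t: 3.28
eef_pos: [604.1, -1.5, 181.2]
tool_rot: [2.492, 1.55, -0.512]
wrist_force: [-0.1, -0.4, -0.5]
grip_width: 48.9
[604.07806804  -1.45773358 181.15622527] 3.275
[[ 0.0183  0.1371 -0.9904]
 [-0.0103 -0.9905 -0.1373]
 [-0.9998  0.0127 -0.0167]]
carriage_hole [159.4 113.6 298.1 265.3] 0.74
carriage_hole [431.  259.3 462.3 292.5] 0.52
```

View pics/w2.png

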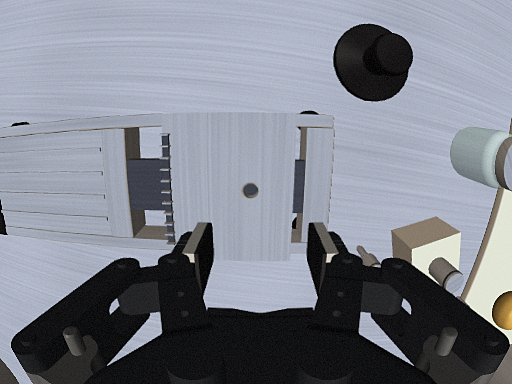

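```bash
python3 -m creep '-2 0 -6 0.6 1.05 0 -0.15; 0 0 0 0 0 0 -0.15; 0 0 0 0 0 0 -0.15'
python3 - <<'E'
from h import *
im,d,s=snap('wrist','w3')
p,r=s['eef_pos'],s['tool_rot']
print(p,s['t'])
M=R.from_euler('xyz',r).as_matrix();print(np.round(M,4))
P=cloud('wrist','w3')
u,v=map(int,proj('wrist',[600,0,75],p,r));print(u,v,[P[v+a,u+b].round(1) for a,b in [(-30,0),(-30,-30),(10,20),(10,-30)]])
im=im[:,:,::-1]
cv2.imwrite('pics/w3a.png',cv2.resize(im[160:225,215:280],None,fx=8,fy=8,interpolation=cv2.INTER_CUBIC))
cv2.imwrite('pics/w3b.png',cv2.resize(im[90:275,120:350],None,fx=3.4,fy=3.2,interpolation=cv2.INTER_CUBIC))
E
```

```text
t: 3.75
eef_pos: [600.7, -8.7, 175.9]
tool_rot: [0.943, 1.569, -2.068]
wrist_force: [-0.1, -0.1, 0.5]
grip_width: 49.2
[600.740764    -8.67282851 175.88096752] 3.75
[[-0.001   0.1296 -0.9916]
 [-0.0019 -0.9916 -0.1296]
 [-1.      0.0017  0.0013]]
248 186 [array([625.3,   3.6,  73.7]), array([622.2,  28.5,  73.2]), array([593.1, -17.5,  73.5]), array([587.5,  25.1,  73.3])]
```

View pics/w3a.png

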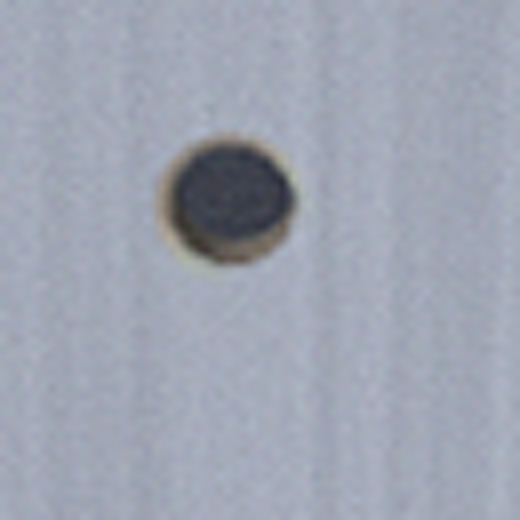

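View pics/w3b.png

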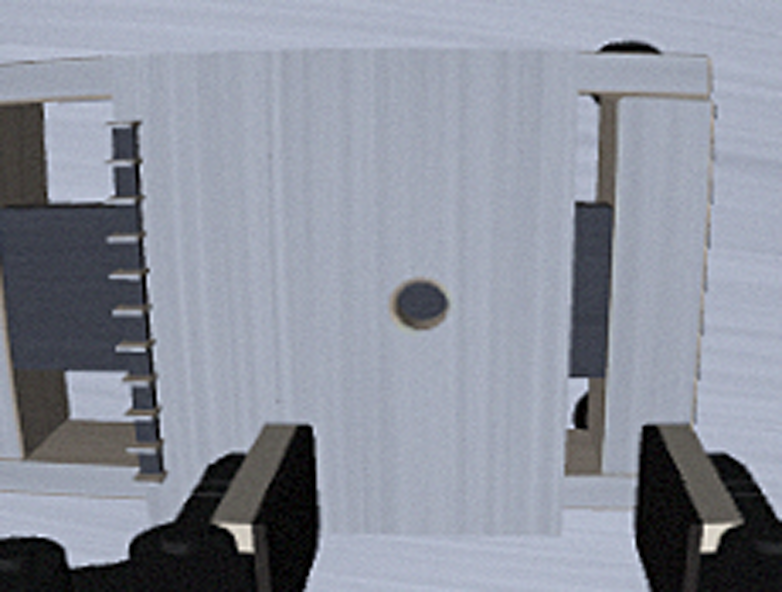

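Run:
```python
from h import *
z=np.load('pics/w3.npz');p,r=z['p'],z['r']
f=lambda x,y,h:onz('wrist',120+x/3.4,90+y/3.2,h,p,r)
print('hole',onz('wrist',243.5,185,75,p,r))
for a,b in [((575,52,75),(563,533,75)),((145,55,75),(160,535,75)),((711,58,62),(693,470,62)),((145,55,75),(575,52,75)),((0,65,62),(711,55,62)),((0,490,62),(640,508,62))]:
    A,B=f(*a),f(*b);e=B-A;print(A[:2].round(1),B[:2].round(1),np.hypot(*e[:2]).round(1),np.degrees(np.arctan2(e[1],e[0])).round(2))
z=np.load('pics/w1.npz');print('pin',onz('wrist',282.3,192.4,100,z['p'],z['r']), 'rel', onz('wrist',282.3,192.4,100,z['p'],z['r'])-z['p'])
print(ctrl.state()['eef_pos'])
```

```text
hole [600.52066615   4.34458715  75.        ]
[670.5 -24.2] [537.8 -41.6] 133.9 -172.53
[658.4  79.5] [520.5  69.1] 138.3 -175.69
[674.7 -60.2] [555.9 -77.1] 120.0 -171.9
[658.4  79.5] [670.5 -24.2] 104.5 -83.34
[652.6 125.9] [675.5 -60.1] 187.4 -82.97
[519.2 125. ] [541.8 -64.4] 190.7 -83.2
pin [ 533.66655032 -224.78018231  100.        ] rel [ -1.04938069 -20.5181161  -98.83281162]
[600.68396196  -8.67947557 175.83009446]
```

```bash
python3 -m creep '-17 -54 6 0 0 0 -0.15; -17 -54 6 0 0 0 -0.15; -17 -54 6 0 0 0 -0.15; -16 -50 6 0 0 0 -0.15; 0 0 0 0 0 0 -0.15; 0 0 0 0 0 0 -0.15'
python3 - <<'E'
from h import *
im,d,s=snap('wrist','w4')
p,r=s['eef_pos'],s['tool_rot']
print(p,s['t'])
M=R.from_euler('xyz',r).as_matrix();print(np.round(M,4))
im=im[:,:,::-1]
u,v=map(int,proj('wrist',[533.7,-224.8,100],p,r));print(u,v)
cv2.imwrite('pics/w4a.png',cv2.resize(im[v-35:v+35,u-35:u+35],None,fx=8,fy=8,interpolation=cv2.INTER_CUBIC))
E
```

```text
t: 4.55
eef_pos: [531.7, -227.9, 201.2]
tool_rot: [2.019, 1.567, -0.994]
wrist_force: [-0.1, 0.8, 0.2]
grip_width: 48.5
[ 531.69231192 -227.94746728  201.15181313] 4.55
[[ 0.0019  0.1286 -0.9917]
 [-0.003  -0.9917 -0.1286]
 [-1.      0.0032 -0.0015]]
255 184
```

View pics/w4a.png

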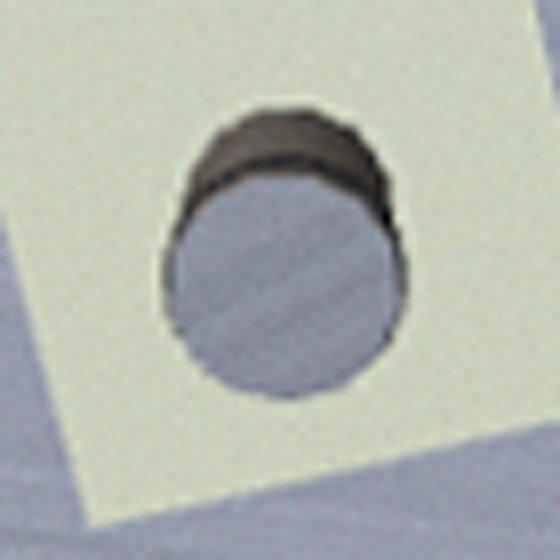

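```bash
python3 -m creep '1.9 3 -20 0 0 0 -0.15; 0 0 -40 0 0 0 -0.15; 0 0 -40 0 0 0 -0.15; 0 0 0 0 0 0 -0.15; 0 0 0 0 0 0 -0.15'
```

```text
t: 5.22
eef_pos: [537.4, -218.6, 100.9]
tool_rot: [2.426, 1.564, -0.577]
wrist_force: [0.1, 0.6, 0.5]
grip_width: 48.9
```

```bash
python3 -m creep '0 0 0 0 0 0 -0.15'; python3 -m creep '-4 -6 0 0 0 0 -0.15';python3 -m creep '0 0 0 0 0 0 -0.15'
```

```text
t: 5.35
eef_pos: [538.4, -218.5, 102.3]
tool_rot: [2.458, 1.562, -0.544]
wrist_force: [0.7, -0.9, 0.4]
grip_width: 49.2
t: 5.48
eef_pos: [535.5, -224.8, 103.8]
tool_rot: [2.477, 1.559, -0.524]
wrist_force: [1.3, 0.2, -0.8]
grip_width: 48.9
t: 5.6
eef_pos: [535.7, -225.6, 104.8]
tool_rot: [2.471, 1.557, -0.531]
wrist_force: [-0.1, 0.9, -0.2]
grip_width: 49.2
```

```bash
cat > st.py <<'E'
from h import *
import sys
s=ctrl.state();M=R.from_euler('xyz',s['tool_rot']).as_matrix();x=M[:,0]
print('t',round(s['t'],2),'p',s['eef_pos'].round(2),'F',s['wrist_force'].round(1),'T',s['torque'].round(2),'g',round(s['grip_width'],1))
print('level rotvec deg',np.degrees(np.cross(x,[0,0,-1])).round(2),'jaw',round(np.degrees(np.arctan2(-M[1,1],-M[0,1])),2))
sh=s['eef_pos']-8.0*x; 
print('tip proj (58 along tool x)',(s['eef_pos']+58*x).round(2))
E
python3 st.py
```

```text
t 5.6 p [ 535.71 -225.58  104.81] F [-0.1  0.9 -0.2] T [ 0.03 -0.07  0.02] g 49.2
level rotvec deg [0.41 0.69 0.  ] jaw 98.01
tip proj (58 along tool x) [ 536.42 -225.99   46.82]
```

```bash
python3 -m creep '-2 0.5 -20 0.4 0.7 -0.4 -0.15; 0 0 -19 0 0 0 -0.15; 0 0 -1 0 0 0 -0.15'; python3 st.py
```

```text
t: 5.98
eef_pos: [533.3, -225.7, 62.9]
tool_rot: [-0.46, 1.57, 2.813]
wrist_force: [0.3, 0.1, -0.2]
grip_width: 49.1
t 5.97 p [ 533.28 -225.69   62.87] F [ 0.3  0.1 -0.2] T [ 0.03 -0.04 -0.01] g 49.1
level rotvec deg [-0.01 -0.02 -0.  ] jaw 97.49
tip proj (58 along tool x) [ 533.26 -225.68    4.87]
```

```bash
python3 -m creep '0 0.7 2 0 0 0 0.3; 0 0 -0.5 0 0 0 0.5; 0 0 -0.5 0 0 0 0.7;0 0 -0.5 0 0 0 1;0 0 -0.5 0 0 0 1' 70; python3 st.py
```

```text
t: 6.6
eef_pos: [533.1, -224.9, 64.6]
tool_rot: [-0.398, 1.57, 2.874]
wrist_force: [-1.4, 0.5, 5.2]
grip_width: 24.4
t 6.6 p [ 533.14 -224.91   64.57] F [-1.4  0.5  5.2] T [ 0.11  0.29 -0.03] g 24.4
level rotvec deg [-0.01 -0.02 -0.  ] jaw 97.47
tip proj (58 along tool x) [ 533.12 -224.91    6.57]
```

```bash
python3 -m creep '0 0 10 0 0 0 1; 0 0 20 0 0 0 1; 0 0 25 0 0 0 1; 0 0 25 0 0 0 1; 0 0 15 0 0 0 1; 0 0 0 0 0 0 1'; python3 st.py
python3 - <<'E'
from h import *
im,d,s=snap('wrist','w5');print(s['eef_pos'])
E
```

```text
t: 7.35
eef_pos: [533.5, -225.0, 162.8]
tool_rot: [3.081, 1.57, 0.07]
wrist_force: [-0.3, 0.1, -1.4]
grip_width: 24.4
t 7.35 p [ 533.53 -224.97  162.76] F [-0.3  0.1 -1.4] T [-0.    0.01  0.01] g 24.4
level rotvec deg [-0.    0.02  0.  ] jaw 97.47
tip proj (58 along tool x) [ 533.55 -224.97  104.76]
[ 533.52798102 -224.9737158   162.75596023]
```

View pics/w5.png

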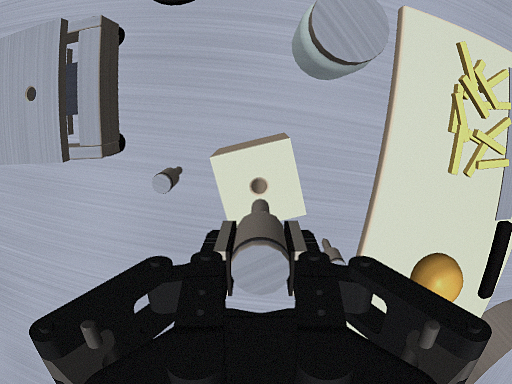

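Run:
```python
from h import *
z=np.load('pics/w5.npz');im=z['im'][:,:,::-1];p,r=z['p'],z['r']
x=R.from_euler('xyz',r).as_matrix()[:,0]
for a in (56.6,48.6,6.6): print(a,np.round(proj('wrist',p+a*x,p,r),1))
print('hole of block',onz('wrist',258.5,186,58,p,r))
cv2.imwrite('pics/w5z.png',cv2.resize(im[170:300,215:305],None,fx=6,fy=4.6,interpolation=cv2.INTER_CUBIC))
```

```text
56.6 [259.  203.3]
48.6 [259. 207.]
6.6 [258.8 232.2]
hole of block [ 533.17883669 -224.53139892   58.        ]
```

View pics/w5z.png

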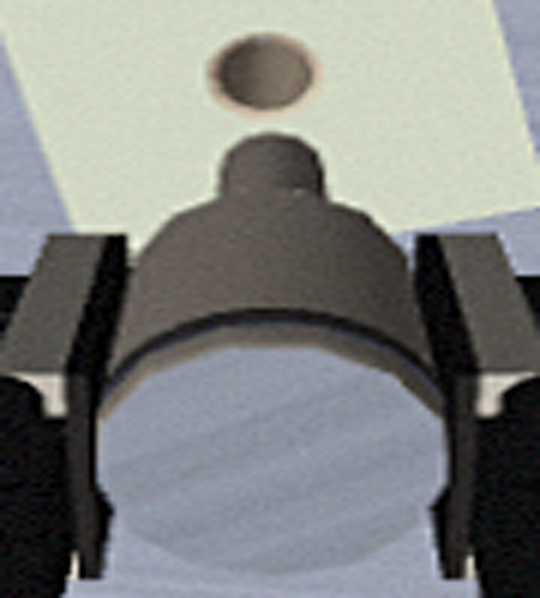

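```bash
python3 -m creep '16 55 0 0 0 0 1; 16 55 0 0 0 0 1; 16 55 0 0 0 0 1; 16 50 0 0 0 0 1; 0 0 0 0 0 0 1; 0 0 0 0 0 0 1'; python3 st.py
```

```text
t: 8.15
eef_pos: [594.5, -4.7, 154.1]
tool_rot: [-0.245, 1.559, 3.023]
wrist_force: [-0.0, -0.2, -0.7]
grip_width: 24.4
t 8.15 p [594.52  -4.66 154.13] F [-0.  -0.2 -0.7] T [ 0.02 -0.02 -0.03] g 24.4
level rotvec deg [-0.08 -0.69 -0.  ] jaw 97.27
tip proj (58 along tool x) [593.82  -4.58  96.14]
```

```bash
python3 -m creep '6 9 0 0 -0.7 0 1; 0 0 0 0 0 0 1; 0 0 0 0 0 0 1'; python3 st.py;  python3 - <<'E'
from h import *
im,d,s=snap('wrist','w6');im=im[:,:,::-1]
cv2.imwrite('pics/w6z.png',cv2.resize(im[160:300,200:310],None,fx=5,fy=4.2,interpolation=cv2.INTER_CUBIC))
im,d,s=snap('side','s6');cv2.imwrite('pics/s6z.png',cv2.resize(im[130:290,100:300,::-1],None,fx=3.7,fy=3.7,interpolation=cv2.INTER_CUBIC))
E
```

```text
t: 8.52
eef_pos: [599.7, 1.9, 153.2]
tool_rot: [-0.78, 1.569, 2.484]
wrist_force: [-1.0, 0.3, -1.7]
grip_width: 24.9
t 8.53 p [599.72   1.9  153.17] F [-1.   0.3 -1.7] T [-0.03 -0.03  0.02] g 24.9
level rotvec deg [-0.05 -0.06 -0.  ] jaw 97.06
tip proj (58 along tool x) [599.65   1.95  95.17]
```

View pics/w6z.png

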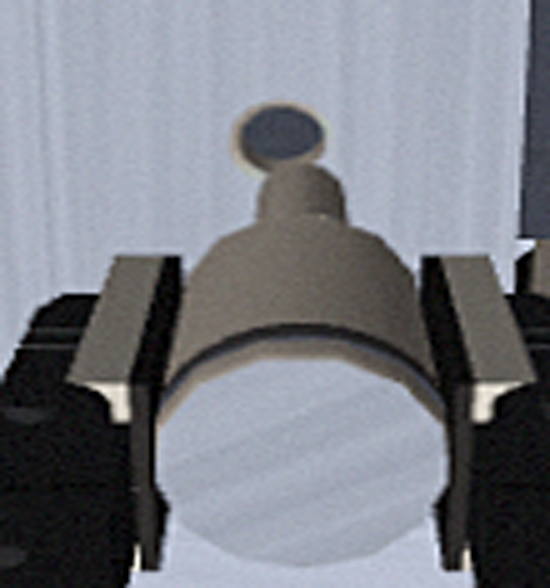

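View pics/s6z.png

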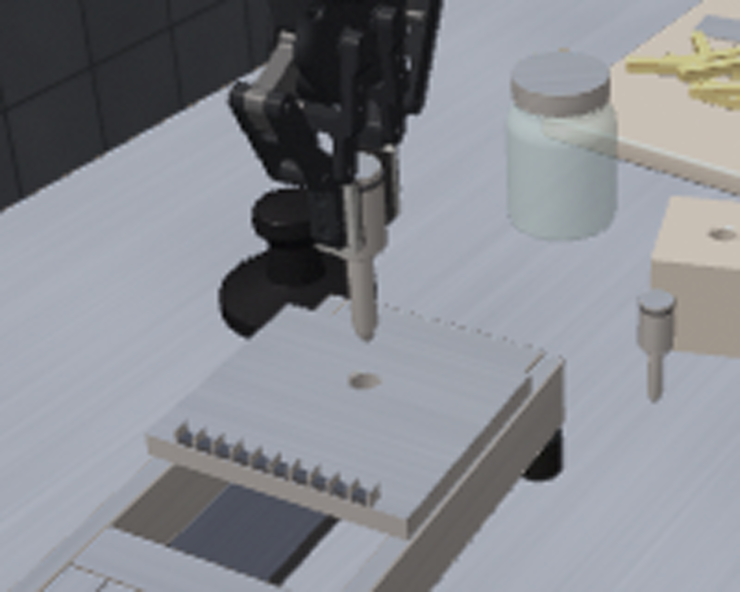

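```bash
python3 - <<'E'
from h import *
z=np.load('pics/w6.npz');p,r=z['p'],z['r'];M=R.from_euler('xyz',r).as_matrix()
h=onz('wrist',256.2,192.6,75,p,r);print(h,p)
print('pin axis pred px',proj('wrist',p+48.6*M[:,0],p,r))
e=h-(p+M[:,1]*1.0)-M[:,0]*((h-p)@M[:,0]);print('shift',e)
# side check: tip in side view & hole
tip=(100+364/3.7,130+340/3.7);hol=(100+364/3.7,130+381/3.7)
print('side tip px',tip,proj('side',p+56.6*M[:,0]),'hole',onz('side',*hol,75), 'offset tip',onz('side',*tip,96.5))
E
python3 st.py
```

```text
[600.87431895   4.30236931  75.        ] [599.71931252   1.90112801 153.16899125]
pin axis pred px (np.float64(258.9561366691941), np.float64(206.9918986838433))
shift [1.12050355e+00 3.32552073e+00 1.63297639e-03]
side tip px (198.3783783783784, 221.89189189189187) (np.float64(198.81204308850226), np.float64(219.74177846381454)) hole [595.93410534  10.11134752  75.        ] offset tip [596.34267847   7.29300683  96.5       ]
t 8.62 p [599.85   2.02 153.28] F [-0.3  0.5 -2.2] T [ 0.02  0.03 -0.  ] g 24.7
level rotvec deg [-0.06 -0.05 -0.  ] jaw 97.06
tip proj (58 along tool x) [599.81   2.08  95.28]
```

```bash
python3 -m creep '0.8 3 -8 0 0 0 1; 0 0 -5 0 0 0 1; 0 0 -1 0 0 0 1'; python3 st.py
```

```text
t: 9.0
eef_pos: [600.6, 4.6, 138.4]
tool_rot: [-1.003, 1.57, 2.261]
wrist_force: [-0.1, -0.4, -1.9]
grip_width: 24.3
t 9.0 p [600.56   4.63 138.42] F [-0.1 -0.4 -1.9] T [-0.01 -0.    0.01] g 24.3
level rotvec deg [-0.05 -0.04 -0.  ] jaw 97.01
tip proj (58 along tool x) [600.51   4.68  80.42]
```

```bash
python3 -m creep '0.2 0.4 -5 0 0 0 1; 0 0 -4 0 0 0 1; 0 0 -2 0 0 0 1'; python3 st.py
```

```text
t: 9.38
eef_pos: [600.8, 5.2, 126.5]
tool_rot: [-0.914, 1.569, 2.35]
wrist_force: [-0.9, -0.2, -0.8]
grip_width: 24.2
t 9.38 p [600.77   5.16 126.54] F [-0.9 -0.2 -0.8] T [-0.03  0.01  0.04] g 24.2
level rotvec deg [-0.05 -0.05 -0.  ] jaw 97.02
tip proj (58 along tool x) [600.72   5.22  68.54]
```

```bash
python3 -m creep '0 0 -3 0 0 0 1; 0 0 -2 0 0 0 1; 0 0 -1.5 0 0 0 1'; python3 st.py
```

```text
t: 9.75
eef_pos: [600.6, 5.1, 119.6]
tool_rot: [-0.699, 1.569, 2.565]
wrist_force: [-0.3, 0.1, -1.7]
grip_width: 24.8
t 9.75 p [600.57   5.14 119.56] F [-0.3  0.1 -1.7] T [-0.01  0.06  0.  ] g 24.8
level rotvec deg [-0.05 -0.08 -0.  ] jaw 97.02
tip proj (58 along tool x) [600.49   5.19  61.56]
```

```bash
python3 -m creep '0 0 -2 0 0 0 1'; python3 -m creep '0 0 -1.5 0 0 0 1';  python3 -m creep '0 0 -1.5 0 0 0 1'; python3 st.py
```

```text
t: 9.88
eef_pos: [600.6, 5.1, 117.6]
tool_rot: [-0.731, 1.569, 2.533]
wrist_force: [0.1, -0.4, -1.5]
grip_width: 24.3
t: 10.0
eef_pos: [600.6, 5.1, 116.0]
tool_rot: [-0.744, 1.569, 2.52]
wrist_force: [-1.3, 0.1, -0.8]
grip_width: 24.5
t: 10.12
eef_pos: [600.9, 5.1, 115.3]
tool_rot: [-1.267, 1.57, 1.997]
wrist_force: [-1.3, 0.1, 10.8]
grip_width: 24.2
t 10.12 p [600.89   5.15 115.31] F [-1.3  0.1 10.8] T [ 0.08  0.59 -0.01] g 24.2
level rotvec deg [-0.05 -0.02 -0.  ] jaw 97.02
tip proj (58 along tool x) [600.87   5.2   57.31]
```

```bash
python3 -m creep '0 0 0.3 0 0 0 1; -0.37 3 0 0 0 0 1; -0.37 3 0 0 0 0 1; -0.37 3 -0.2 0 0 0 1'; python3 st.py
```

```text
t: 10.62
eef_pos: [599.5, 12.2, 115.6]
tool_rot: [1.276, 1.568, -1.742]
wrist_force: [-1.5, -3.4, 1.1]
grip_width: 24.4
t 10.62 p [599.55  12.24 115.58] F [-1.5 -3.4  1.1] T [-0.8   0.24  0.01] g 24.4
level rotvec deg [ 0.18 -0.03  0.  ] jaw 97.04
tip proj (58 along tool x) [599.52  12.05  57.58]
```

```bash
for i in 1; do python3 -m creep '-0.2 2 -0.5 0 0 0 1; -0.2 2 -0.5 0 0 0 1; -0.2 2 -0.5 0 0 0 1; -0.2 2 -0.5 0 0 0 1'; done; python3 st.py
```

```text
t: 11.12
eef_pos: [599.0, 18.0, 115.5]
tool_rot: [1.539, 1.562, -1.479]
wrist_force: [-2.0, -4.7, 3.5]
grip_width: 24.5
t 11.12 p [598.97  17.97 115.55] F [-2.  -4.7  3.5] T [-1.02  0.31  0.04] g 24.5
level rotvec deg [0.51 0.05 0.  ] jaw 97.13
tip proj (58 along tool x) [599.02  17.45  57.55]
```

```bash
python3 -m creep '-0.2 2 -0.6 0.25 0 0 1; -0.2 2 -0.6 0.25 0 0 1; -0.2 2 -0.6 0.25 0 0 1; -0.2 2 -0.6 0.2 0 0 1'; python3 st.py
```

```text
t: 11.62
eef_pos: [598.3, 23.0, 115.5]
tool_rot: [-2.775, 1.568, 0.493]
wrist_force: [-2.4, -6.0, 3.4]
grip_width: 24.6
t 11.62 p [598.28  22.96 115.48] F [-2.4 -6.   3.4] T [-1.3   0.43 -0.01] g 24.6
level rotvec deg [-0.07  0.13  0.  ] jaw 97.25
tip proj (58 along tool x) [598.41  23.03  57.48]
```

```bash
python3 -m creep '-0.15 2 -0.7 0.12 0 0 1; -0.15 2 -0.7 0.12 0 0 1; -0.15 2 -0.7 0.12 0 0 1; -0.15 2 -0.7 0.12 0 0 1'; python3 st.py
```

```text
t: 12.12
eef_pos: [597.8, 26.9, 115.5]
tool_rot: [-2.907, 1.567, 0.363]
wrist_force: [-1.7, -5.5, 4.1]
grip_width: 24.4
t 12.12 p [597.77  26.92 115.47] F [-1.7 -5.5  4.1] T [-1.36  0.47  0.03] g 24.4
level rotvec deg [-0.08  0.22  0.  ] jaw 97.36
tip proj (58 along tool x) [598.    27.    57.47]
```

```bash
python3 -m creep '-0.15 2 -0.7 0.12 0 0 1; -0.15 2 -0.7 0.12 0 0 1; -0.15 2 -0.7 0.12 0 0 1'; python3 st.py
```

```text
t: 12.5
eef_pos: [597.3, 30.2, 115.5]
tool_rot: [-2.861, 1.565, 0.411]
wrist_force: [-1.7, -5.0, 3.9]
grip_width: 24.5
t 12.5 p [597.31  30.18 115.45] F [-1.7 -5.   3.9] T [-1.14  0.42 -0.02] g 24.5
level rotvec deg [-0.12  0.29  0.  ] jaw 97.43
tip proj (58 along tool x) [597.6   30.31  57.46]
```

```bash
python3 -m creep '-0.15 2 -0.7 0.08 0.1 -0.1 1; -0.15 2 -0.7 0.08 0.1 -0.1 1; -0.15 2 -0.7 0.08 0.1 -0.1 1; -0.15 2 -0.7 0.08 0.1 -0.1 1'; python3 st.py
```

```text
t: 13.0
eef_pos: [596.4, 37.6, 113.5]
tool_rot: [-1.392, 1.564, 1.872]
wrist_force: [-1.1, -3.3, 1.5]
grip_width: 24.4
t 13.0 p [596.41  37.63 113.53] F [-1.1 -3.3  1.5] T [-0.72  0.23 -0.03] g 24.4
level rotvec deg [-0.35 -0.11 -0.  ] jaw 97.04
tip proj (58 along tool x) [596.3   37.98  55.53]
```

```bash
python3 -m creep '-0.15 2 -0.7 0.08 0.1 -0.1 1; -0.15 2 -0.7 0.08 0.1 -0.1 1; -0.15 2 -0.7 0.08 0.1 -0.1 1'; python3 st.py
```

```text
t: 13.38
eef_pos: [596.5, 41.4, 112.0]
tool_rot: [-0.758, 1.563, 2.503]
wrist_force: [-2.6, -10.7, 7.4]
grip_width: 24.5
t 13.38 p [596.46  41.35 112.02] F [ -2.6 -10.7   7.4] T [-2.11  0.53 -0.02] g 24.5
level rotvec deg [-0.28 -0.38 -0.  ] jaw 96.83
tip proj (58 along tool x) [596.08  41.63  54.02]
```

```bash
python3 -m creep '0.2 -2.5 -0.5 -0.28 -0.2 0 1; 0.1 -1.5 -1.5 0 -0.2 0 1'; python3 st.py
```

```text
t: 13.62
eef_pos: [596.3, 39.5, 109.7]
tool_rot: [-1.593, 1.567, 1.667]
wrist_force: [-1.7, 1.9, 1.7]
grip_width: 24.7
t 13.62 p [596.31  39.45 109.66] F [-1.7  1.9  1.7] T [0.31 0.48 0.  ] g 24.7
level rotvec deg [-0.22 -0.02 -0.  ] jaw 96.77
tip proj (58 along tool x) [596.29  39.68  51.66]
```

```bash
python3 -m creep '0 0 -1.5 -0.2 0 0.2 1; 0 0 -1.5 0 0 0 1; 0 0 -1.5 0 0 0 1'; python3 st.py
```

```text
t: 14.0
eef_pos: [596.3, 39.1, 106.2]
tool_rot: [1.602, 1.569, -1.417]
wrist_force: [-3.5, -2.9, 3.3]
grip_width: 24.6
t 14.0 p [596.28  39.08 106.21] F [-3.5 -2.9  3.3] T [-0.54  0.51 -0.  ] g 24.6
level rotvec deg [0.08 0.01 0.  ] jaw 97.05
tip proj (58 along tool x) [596.3   39.    48.21]
```

```bash
python3 -m creep '-0.2 -0.2 -1.5 0 0 0 1; -0.1 -0.2 -1.5 0 0 0 1; 0 0 -1.5 0 0 0 1'; python3 st.py
```

```text
t: 14.38
eef_pos: [596.1, 38.8, 101.5]
tool_rot: [1.919, 1.569, -1.099]
wrist_force: [-2.4, -1.8, 3.1]
grip_width: 24.4
t 14.38 p [596.12  38.83 101.5 ] F [-2.4 -1.8  3.1] T [-0.4   0.37 -0.01] g 24.4
level rotvec deg [0.08 0.04 0.  ] jaw 97.06
tip proj (58 along tool x) [596.16  38.75  43.5 ]
```

```bash
python3 -m creep '-0.1 -0.1 -2 0 0 0 1; 0 0 -2 0 0 0 1; 0 0 -2 0 0 0 1;  0 0 -2 0 0 0 1'; python3 st.py
```

```text
t: 14.88
eef_pos: [596.1, 38.7, 92.8]
tool_rot: [1.938, 1.569, -1.081]
wrist_force: [-1.3, -2.0, 3.0]
grip_width: 24.6
t 14.88 p [596.1   38.72  92.81] F [-1.3 -2.   3. ] T [-0.32  0.38  0.07] g 24.6
level rotvec deg [0.07 0.04 0.  ] jaw 97.06
tip proj (58 along tool x) [596.14  38.65  34.81]
```

```bash
python3 -m creep '0 -0.1 -2 0 0 0 1; 0 0 -2 0 0 0 1; 0 0 -2 0 0 0 1;  0 0 -1.5 0 0 0 1'; python3 st.py
```

```text
t: 15.38
eef_pos: [596.1, 38.7, 84.6]
tool_rot: [1.967, 1.57, -1.051]
wrist_force: [-1.7, -0.9, 2.9]
grip_width: 24.6
t 15.38 p [596.11  38.7   84.63] F [-1.7 -0.9  2.9] T [-0.32  0.33  0.03] g 24.6
level rotvec deg [0.06 0.04 0.  ] jaw 97.06
tip proj (58 along tool x) [596.15  38.64  26.63]
```

```bash
python3 -m creep '0 -0.1 -1.3 0 0 0 1; 0 0 -1.2 0 0 0 1; 0 0 -1.2 0 0 0 1'; python3 st.py
```

```text
t: 15.75
eef_pos: [596.1, 38.7, 81.5]
tool_rot: [2.152, 1.57, -0.867]
wrist_force: [-5.9, -1.5, 15.0]
grip_width: 24.4
t 15.75 p [596.13  38.69  81.5 ] F [-5.9 -1.5 15. ] T [-0.29  0.87  0.03] g 24.4
level rotvec deg [0.06 0.05 0.  ] jaw 97.05
tip proj (58 along tool x) [596.18  38.63  23.5 ]
```

```bash
python3 -m creep '0 0 0 0 0 0 0.5; 0 0 0 0 0 0 0.2; 0 0 0 0 0 0 -0.2; 0 0 0 0 0 0 -0.2'; python3 st.py;  python3 - <<'E'
from h import *
im,d,s=snap('wrist','w7')
E
```

```text
t: 16.25
eef_pos: [597.6, 39.5, 81.1]
tool_rot: [-3.116, 1.567, 0.148]
wrist_force: [0.2, 0.7, -0.6]
grip_width: 50.9
t 16.25 p [597.57  39.53  81.14] F [ 0.2  0.7 -0.6] T [ 0.09 -0.01 -0.01] g 50.9
level rotvec deg [-0.03  0.2   0.  ] jaw 97.03
tip proj (58 along tool x) [597.77  39.56  23.14]
```

View pics/w7.png

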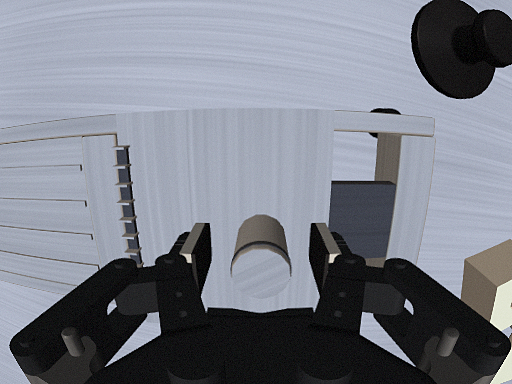

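The jaws are open and clear on both sides of the pin head (head at about (262,270), pads at about 200 and 325). Next I lift straight up.

```bash
python3 -m creep '0 0 15 0 0 0 -0.2; 0 0 25 0 0 0 -0.2; 0 0 30 0 0 0 -0.2; 0 0 30 0 0 0 -0.2; 0 0 0 0 0 0 -0.2;0 0 0 0 0 0 -0.2'; python3 st.py;  python3 - <<'E'
from h import *
im,d,s=snap('wrist','w8'); p,r=s['eef_pos'],s['tool_rot']
im2,d2,s2=snap('side','s8');cv2.imwrite('pics/s8z.png',cv2.resize(im2[130:290,100:300,::-1],None,fx=3.7,fy=3.7,interpolation=cv2.INTER_CUBIC))
P=cloud('wrist','w8')
u,v=map(int,proj('wrist',[596.1,38.7,117],p,r));print(u,v,np.nanmedian(P[v-4:v+5,u-4:u+5].reshape(-1,3),0))
u,v=map(int,proj('wrist',[630,42,75],p,r));print(np.nanmedian(P[v-4:v+5,u-4:u+5].reshape(-1,3),0))
E
```

```text
t: 17.05
eef_pos: [597.9, 39.8, 187.8]
tool_rot: [-3.123, 1.564, 0.141]
wrist_force: [0.1, 0.3, -0.2]
grip_width: 51.7
t 17.05 p [597.93  39.78 187.78] F [ 0.1  0.3 -0.2] T [-0.03  0.03 -0.03] g 51.7
level rotvec deg [-0.05  0.37  0.  ] jaw 97.03
tip proj (58 along tool x) [598.3   39.83 129.78]
260 200 [595.98728505  38.85811398 115.52001793]
[630.633744    42.13124207  73.62671084]
```

View pics/w8.png

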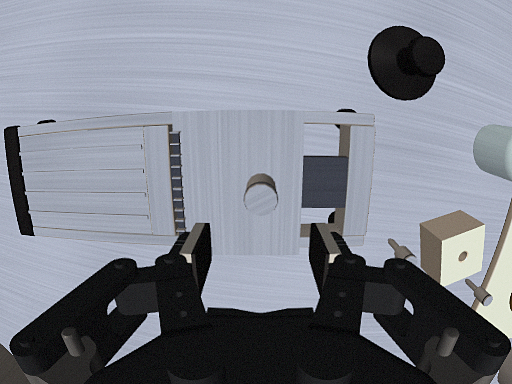

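View pics/s8z.png

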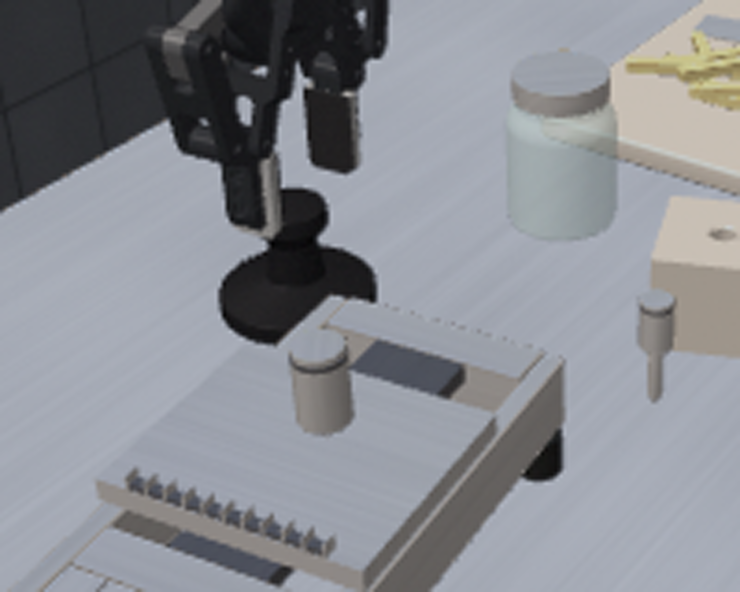

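```bash
python3 -c "
from workcell import ctrl
print(ctrl.sign_off())"
```

```text
the job is handed in; nothing more can be done
None
```

The slicer is locked, and I handed the job in at about 17 s of the 58 s allowed; it reports no verdict.

I took the full-size pin from the white block and lowered it through the carriage's hole. I then slid the carriage about 33 mm until the nose dropped into the set bar's hole, pushed the pin down to its shoulder and let go. The highest wrist force I read was about 16 N, when the head seated. I read it only at the end of each short move, so a brief higher peak could have gone unseen.

**Last checks**
- **Pin seated:** the wrist camera's depth puts the head top 41.9 mm above the carriage plate, against a 42 mm head. The tool height at the end also matched a fully seated pin, to within about 0.1 mm.
- **Upright and released:** the pin looks upright in the side and wrist views. The gripper is open and about 70 mm above the pin head, with no wrist force.
- **Bystanders:** in the last pictures the jar and the pusher look to be where they started. The potato was out of view by then, but the arm never went near it at low height.

**What disagreed**
- Early positions from the scene and side cameras differed by up to about 18 mm for the pin and 5 mm for the carriage hole, so I worked from the wrist camera.
- Wrist-camera depth read about 1.5 mm low throughout. It affects head and plate alike, so it cancels in the seating check.
- The gripper read 24.5 mm on the 26 mm head, so I took that as a sensor offset. The grip held.

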